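# Clamp the mould and start the vibrating table

## Task

Get the plaster mould shaking: first push the clamp's red handle fully down onto the mould, then press the white-marked end of the black rocker fully down to switch the power on, and then press the green start button all the way in and let it come back up. Only press and push: do not move the mould or any of the things standing around, and do not press the red stop button.

Things in the scene. Friction and masses are not known exactly. Their poses are not given: they have to be found in the camera images.
- shaker: low vibrating table, fixed to the bench: blue base and aluminium plate 180 x 180 mm, plate top 50 mm above the bench; origin at the centre of its underside, z up. A grey clamp post stands at its +y edge, its top 175 mm above the bench
- mould: white plaster two-part mould block, 85 x 70 x 77 mm tall, with two orange straps; stands loose on the middle of the plate; origin under its centre. It is never to be moved or lifted
- clamp_pivot (a point): hinge of the hold-down clamp on the post: 158 mm above the bench, at local (0, 75, 158) mm of shaker; the hinge axis is the shaker's x
- clamp_push (a point): point on the upper face of the clamp's red handle (34 mm wide, 85 mm long, 14 mm thick), 110 mm along the arm from the hinge. The arm runs from the hinge towards the shaker's -y, 170 mm long to its end; the red part covers 85 to 170 mm. With the clamp fully down this point is at local (0, -35, 165) mm of shaker
- clamp (a joint): angle of the clamp arm, rad: 0 = raised 0.70 rad (40 degrees) above level, 0.70 = fully down, arm level and its rubber foot on the mould (hard stop). It starts between 0 and 0.15. Friction keeps it where it is left; about 2 N at clamp_push swings it down
- power_box: grey control box fixed to the bench, 92 x 92 mm, lid 44 mm above the bench, carrying a black rocker; origin at the centre of its underside, z up
- power_on_end (a point): point on the upper face of the rocker's ON end, at the white bar, 20 mm from the hinge towards the box's +x. The black rocker paddle is 60 mm (box x) by 40 mm (box y), hinged on the box's y at its middle, 55 mm above the bench. Off, this end stands about 63 mm above the bench; on, about 55 mm
- power (a joint): rocker angle, rad: 0 = off (ON end up 0.2 rad), 0.40 = fully on (ON end down 0.2 rad, hard stop). It starts between 0 and 0.04 and stays where it is left; about 2.5 N at power_on_end tips it
- start_box: grey control box fixed to the bench, 92 x 92 mm, lid 44 mm above the bench, with the green start button in its middle; origin at the centre of its underside
- start_top (a point): centre of the top of the green start button, 40 mm in diameter, 67 mm above the bench when up, in a black collar 56 mm across whose rim is 56 mm above the bench; pressed straight down; it moves with the button
- start (a joint): travel of the green button, m: 0 = up, 0.007 = fully down, which takes 5 N; a spring returns it
- stop_box: control box with a yellow lid fixed to the bench, 92 x 92 mm, lid 44 mm above the bench, with the red stop button in its middle; origin at the centre of its underside
- stop_top (a point): centre of the top of the red stop button, 40 mm in diameter, 67 mm above the bench; not to be pressed
- stop (a joint): travel of the red button, m: 0 = up, 0.007 = fully down; it yields like the green one
- wax_figure: bystander, loose, to be left alone: pink wax figurine, about 50 mm thick, on an oak block 90 x 60 mm; 187 mm tall in all; origin under its centre
- jar: bystander, loose, to be left alone: small amber glass jar with steel cap, 48 mm across, 65 mm tall; origin under its centre
- mug: bystander, loose, to be left alone: blue ceramic mug, 76 mm across, 90 mm tall; origin under its centre
- spatula: bystander, loose, to be left alone: modelling spatula lying flat, under 30 mm high; origin on the underside
- brush: bystander, loose, to be left alone: brush lying flat, under 40 mm high; origin on the underside
- clay: bystander, loose, to be left alone: dark grey clay pad 36 x 32 x 12 mm; origin under its centre
- bottle: bystander, loose, to be left alone: white plastic bottle with red cap, 60 mm across, 170 mm tall; origin under its centre
There are look-alikes about, which are no part of the job. Leave any pink or purple look-alike of the power_box alone.

How it is judged:
By the outcome, as a careful person would: the job done as asked, in the order asked, and still so for the second after the job is handed in, with the robot touching nothing.
It also fails if it takes over 54 s, if anything falls off the work surface, if the arm or the gripper's body presses on something with over 40 N, if the wrist force passes 120 N, or if a joint passes its speed limit or range.

## Robot

A 6-joint arm with a two-finger parallel gripper is mounted at the origin on the work surface. World frame = base frame: x ahead of the robot, y to its left, z up, the work surface at z = 0. Lengths are in m, angles in rad, forces in N, time in s.
With the tool pointing down it reaches from about 0.3 to 0.775 m from the base axis. Payload 14.6 kg.
Tool frame: the origin (TCP) lies on the centre line of the jaws, within the pads' length; the fingertips stand 19 mm ahead of it and the grasp point (between the pads) is the TCP; z points along the fingers, y is the line along which they close (so a half turn about z gives the same grasp; the last joint's range is limited). The gripper opens to 94 mm and grips with 3 to 60 N. Pads are 16 mm wide; open, the fingers measure 119 mm over their backs; the gripper's body (75 mm by 177 mm) begins 78 mm behind the grasp point.
Start: joints at [1.212, 0.3, 1.521, -0, 1.321, -0.067], TCP at [0.158, 0.527, 0.203] pointing down, gripper open.
Joint ranges: [-3.03, 3.03], [-0.79, 2.21], [0.23, 2.52], [-1.04, 4.18], [0, 3.07], [-2.55, 2.55]. Speed limits (rad/s): [2.22, 2.22, 2.57, 3.14, 3.14, 3.14].

## Interface

Orientations are given as [roll, pitch, yaw] about the fixed x, y, z axes, in that order (R = Rz(yaw) Ry(pitch) Rx(roll)).
In Python, from station import get_obs, camera, workorder gives the robot as it stands.
- The arm moves only by the tool play_rows, never from a script. Its argument "motion" is a list that holds one entry, the list of rows, each a list of 7 numbers: the shift along the tool's x, y, z as a fraction of full scale, then the turn, a rotation vector about the tool's x, y, z as a fraction of full scale, then the opening, from -1 (shut) to 1 (fully open). In form: [[[x, y, z, ax, ay, az, grip], ...]]. A call has 1 to 10 rows; each row is the pose to reach, as a shift and turn from the pose commanded when the call began, along the tool's axes at that moment, turning the shorter way round; what a row does not reach only later rows make up. Full scale, the value 1, is 0.25 m for a shift and 2 pi rad for a turn. A row lasts 1/10 s, in which the tool goes at most 50 mm and 8.59 degrees, less where a joint would pass 70% of its speed; a pose out of reach is approached as far as the arm can. A call with a number of a shift or a turn outside -1 to 1 is refused whole. A call with a gripper value outside its range is refused whole. The fingers move at their own pace and stop on an object; "grip_force" is the grip in N (left out, the last holds). Time passes only in rows, so rows that repeat a pose let the fingers close. It gives the time, the measured TCP pose, the force, the opening and the grip force at its end, in the units of the state.
- get_obs(): the state, without advancing time (a new reading comes with each control period).
- camera(name): name is "scene" or "side" or "wrist"; returns a dict with "frame" (384x512x3 uint8, red, green, blue), "z_map" (384x512 float32, m along the optical axis (not along the pixel's ray), 0 where there is no reading), "camera_matrix" (3x3 intrinsics, pixels), "D" ([k1, k2, p1, p2, k3] as OpenCV has them; the pictures are not rectified), "T" (4x4, takes a point from camera to world coordinates); the wrist camera has in their place "T_tool_cam" (4x4, takes a point from camera to tool coordinates, whose origin is the TCP and whose axes are the flange's). Camera axes: x right, y up, looking along -z (the intrinsics and any distortion apply to the point x, -y, -z); pixel columns grow to the right and rows downward; lengths in m; the calibration is good to about 2 mm. A picture is of the moment at which its call begins: read the wrist's pose just before it.
- workorder.hand_in(): hands the job in; it is judged then, once.
The state is a dict: "time_s": time; "qpos": joint angles; "joint_vel": joint speeds; "tau": joint torques, N m; "ee_pos": TCP position; "eef_rot": TCP orientation; "force": force on the tool from outside, world axes, zero at the start; "moment": the same for the moment, N m; "grip_width": finger opening in m; "grip_force": force on a finger pad.
Only numpy, scipy, OpenCV 4.12 (cv2) and the standard library are available. Lean on these libraries where they do the work, as an engineer would, in place of code of your own. Each camera call takes 0.05 s, during which the arm holds its last target. There are 200 camera calls.

## Working session

There is one attempt and no reset: what is moved stays moved. The work goes in short steps, Python scripts to look and compute and a tool call to move; the robot and the scene stay as the last step left them, time stands still between calls to the robot, and variables do not carry over. Pictures are saved under pics/ and viewed, at most 10 in all, crops included, and the job is handed in when it is done.

Besides the shell and the picture viewer there is one more tool, called as a command line: name --argument value ..., lists and objects as JSON in quotes. play_rows: Moves the arm, as the interface text tells. Its arguments: {"type":"object","properties":{"motion":{"type":"array"},"grip_force":{"type":"number"}},"required":["motion"]}

```bash
mkdir -p pics; ls; cat > h.py <<'E'
import numpy as np, cv2
from station import get_obs, camera, workorder
def pts(c):
    # world point per pixel from depth
    h,w=c['z_map'].shape
    uv=np.stack(np.meshgrid(np.arange(w),np.arange(h)),-1).reshape(-1,1,2).astype(np.float64)
    n=cv2.undistortPoints(uv,c['camera_matrix'],c['D']).reshape(h,w,2)
    z=c['z_map'].astype(float)
    P=np.stack([n[...,0]*z,-n[...,1]*z,-z,np.ones_like(z)],-1)
    W=P@np.array(c['T']).T
    W[z==0]=np.nan
    return W[...,:3]
E
python3 - <<'E'
from h import *
o=get_obs();print(o)
for n in('scene','side'):
    c=camera(n);np.savez(n+'.npz',**c)
    cv2.imwrite(f'pics/{n}0.png',cv2.resize(c['frame'][...,::-1],(800,600),interpolation=cv2.INTER_CUBIC))
    print(n,np.round(c['T'],3).tolist(),(c['z_map']>0).mean())
E
```

```text
pics
{'time_s': 0.0, 'qpos': array([ 1.21239008e+00,  3.00472255e-01,  1.52160104e+00,  2.36449885e-05,
        1.32069710e+00, -6.65967395e-02]), 'joint_vel': array([-0.00052609,  0.00154415, -0.00067005, -0.00112032,  0.00095723,
        0.00105038]), 'tau': array([ 8.42059144e-04, -5.31795073e+01, -3.52744532e+01,  7.08994735e-02,
        2.43010547e-02, -7.59577097e-05]), 'ee_pos': array([0.15812631, 0.52649407, 0.20277726]), 'eef_rot': array([-3.14041905e+00, -1.01227368e-04,  2.84977722e+00]), 'force': array([-0.25217557, -0.24341336, -0.02265114]), 'moment': array([ 0.00312582,  0.02336458, -0.03758036]), 'grip_force': 0.0, 'grip_width': 0.09393221287651303}
scene [[-0.641, -0.636, 0.43, 1.069], [0.767, -0.527, 0.366, 0.532], [-0.006, 0.565, 0.825, 1.382], [0.0, 0.0, 0.0, 1.0]] 0.9959055582682291
side [[-0.984, 0.13, -0.119, 0.273], [-0.175, -0.65, 0.739, 1.074], [0.019, 0.748, 0.663, 1.103], [0.0, 0.0, 0.0, 1.0]] 0.9959513346354166
```

View pics/scene0.png

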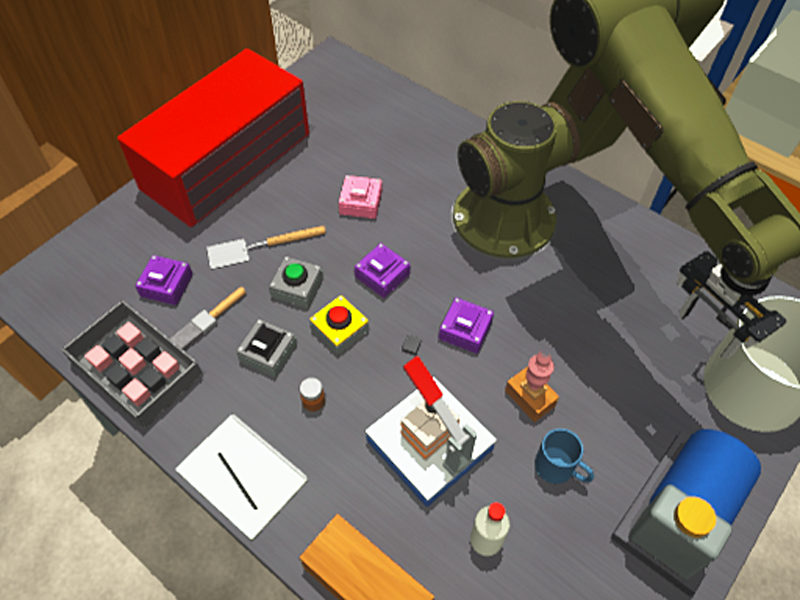

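View pics/side0.png

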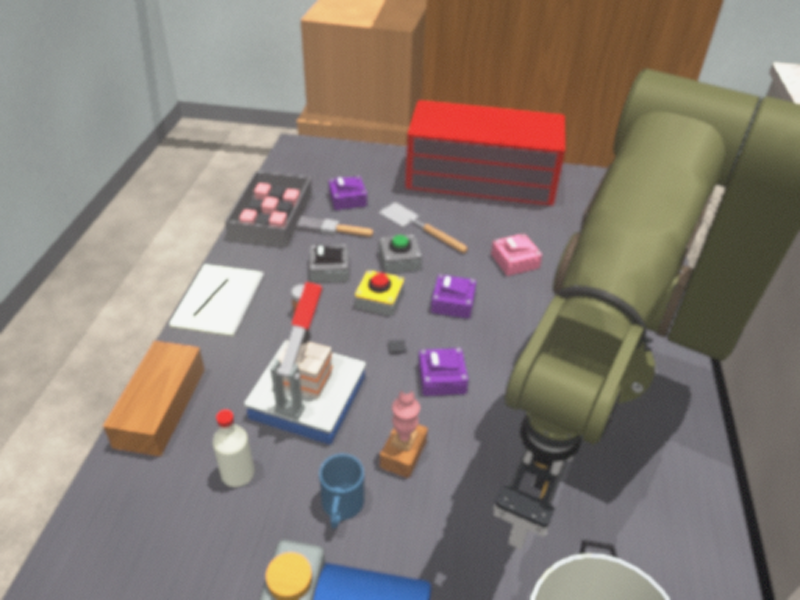

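Scene view (800x600): grey rocker box at (266,347), green start at (295,275), red stop at (338,318), clamp handle at (422,380) with its post at (460,450). Wax figure, mug, bottle and jar stand around the shaker. Next I measure with depth.

```bash
cat > m.py <<'E'
from h import *
def load(n): return dict(np.load(n+'.npz'))
S=1.5625
R={'scene':dict(handle=(395,350,450,415),green=(270,255,322,300),stop=(310,295,370,345),rock=(235,315,300,380),shaker=(360,370,500,505),mug=(530,425,600,490),bottle=(465,500,515,560),wax=(505,350,560,420),jar=(295,372,330,415),clay=(400,332,424,355)),
'side':dict(handle=(285,280,325,335),green=(378,230,425,272),stop=(352,268,408,318),rock=(303,238,355,285),shaker=(240,340,370,440),mug=(315,450,370,525),bottle=(210,405,258,490),wax=(375,388,430,475),jar=(285,283,300,312))}
for n in R:
    c=load(n);W=pts(c);hsv=cv2.cvtColor(c['frame'],cv2.COLOR_RGB2HSV).astype(int);H,s,V=hsv[...,0],hsv[...,1],hsv[...,2]
    red=((H<8)|(H>172))&(s>170)&(V>90); green=(H>45)&(H<85)&(s>120)
    def roi(k):
        a,b,d,e=(np.array(R[n][k])/S).astype(int);m=np.zeros(H.shape,bool);m[b:e,a:d]=1;return m
    print('==',n)
    for k,col in (('handle',red),('green',green),('stop',red)):
        p=W[roi(k)&col];p=p[~np.isnan(p[:,0])]
        if k!='handle': 
            zt=np.percentile(p[:,2],80);p=p[p[:,2]>zt-.004]
        q=np.round(p.mean(0),4);print(k,len(p),q,np.round(p.min(0),3),np.round(p.max(0),3))
        if k=='handle':
            u,sv,vt=np.linalg.svd(p-p.mean(0),full_matrices=False);t=(p-p.mean(0))@vt[0];print('  axis',np.round(vt,3).tolist(),'ext',t.min().round(3),t.max().round(3))
    # rectangles at given heights
    def rect(m,name):
        p=W[m];p=p[~np.isnan(p[:,0])]
        (cx,cy),(w,h),a=cv2.minAreaRect((p[:,:2]*1000).astype(np.float32));print(name,len(p),'c',round(cx,1),round(cy,1),'wh',round(w,1),round(h,1),'ang',round(a,1),'zmed',np.median(p[:,2]).round(4))
    z=W[...,2]
    lid=lambda k,h,d=.004:roi(k)&(abs(z-h)<d)
    rect(lid('rock',.044),'rocklid');rect(lid('green',.044),'startlid');rect(lid('stop',.044),'stoplid');rect(lid('shaker',.050),'plate')
    wb=roi('rock')&(s<60)&(V>190)&(z>.048);rect(wb,'whitebar');p=W[wb];print(np.round(np.nanmean(p,0),4))
    rect(roi('rock')&(V<70)&(z>.046),'paddle')
    for k in R[n]:
        if k in('mug','bottle','wax','jar','clay'):
            m=roi(k)&(z>.012 if k!='clay' else z>.006);rect(m,k);print('   ztop',np.nanmax(z[m]).round(3))
    m=roi('shaker')&(z>.135)&(z<.185)&(s<70);rect(m,'post/arm')
E
python3 m.py
```

```text
== scene
handle 344 [0.5739 0.1909 0.2313] [ 0.437  0.077 -0.003] [0.597 0.229 0.259]
  axis [[0.464, 0.27, 0.843], [-0.234, -0.881, 0.411], [0.854, -0.388, -0.346]] ext -0.291 0.021
green 66 [ 0.4736 -0.2434  0.0667] [ 0.457 -0.264  0.063] [ 0.491 -0.225  0.074]
stop 65 [ 0.4964 -0.0933  0.0676] [ 0.478 -0.111  0.064] [ 0.514 -0.074  0.074]
rocklid 342 c 637.4 -173.0 wh 93.1 91.4 ang 12.6 zmed 0.0439
startlid 292 c 474.3 -243.2 wh 92.3 89.7 ang 20.4 zmed 0.0438
stoplid 328 c 496.6 -93.1 wh 92.5 89.4 ang 83.0 zmed 0.0438
plate 1476 c 581.6 221.1 wh 181.0 180.0 ang 80.4 zmed 0.0496
whitebar 31 c 637.8 -173.0 wh 77.5 73.0 ang 16.4 zmed 0.061
[ 0.6495 -0.1685  0.0603]
paddle 208 c 634.6 -173.3 wh 71.1 57.9 ang 15.2 zmed 0.0554
mug 719 c 466.1 445.0 wh 101.5 75.5 ang 61.8 zmed 0.0593
   ztop 0.094
bottle 607 c 663.9 416.7 wh 52.8 58.8 ang 14.0 zmed 0.1118
   ztop 0.176
wax 836 c 371.4 317.9 wh 91.5 63.6 ang 77.9 zmed 0.048
   ztop 0.189
jar 261 c 660.0 -17.3 wh 45.4 44.4 ang 10.6 zmed 0.0604
   ztop 0.07
clay 96 c 421.8 48.1 wh 55.1 42.8 ang 10.2 zmed 0.0107
   ztop 0.016
post/arm 294 c 
[... 423 characters left out ...]
 92.8 ang 12.9 zmed 0.0451
startlid 200 c 467.1 -240.1 wh 89.0 98.6 ang 20.8 zmed 0.0447
stoplid 247 c 489.3 -90.9 wh 96.5 90.1 ang 82.9 zmed 0.0447
plate 1217 c 576.7 222.7 wh 183.4 183.0 ang 80.8 zmed 0.0508
whitebar 12 c 647.8 -166.2 wh 7.5 35.0 ang 14.2 zmed 0.0663
[ 0.6484 -0.1673  0.0659]
paddle 53 c 629.2 -166.1 wh 45.3 32.7 ang 12.1 zmed 0.0556
mug 949 c 447.7 447.5 wh 75.8 104.6 ang 30.5 zmed 0.0611
   ztop 0.095
bottle 923 c 653.0 369.3 wh 159.7 58.5 ang 87.2 zmed 0.098
   ztop 0.175
wax 1017 c 351.1 270.0 wh 197.8 60.2 ang 75.9 zmed 0.0516
   ztop 0.188
jar 75 c 632.9 86.9 wh 18.5 259.7 ang 18.7 zmed 0.0629
   ztop 0.236
post/arm 316 c 574.5 277.1 wh 94.0 51.4 ang 53.2 zmed 0.1693
```

play_rows --motion '[[[0,0,-0.2,0,0,0,-1],[0,0,-0.4,0,0,0,-1],[0,0,-0.48,0,0,0,-1],[-0.18,-0.08,-0.48,0,0,0,-1],[-0.36,-0.15,-0.48,0,0,0,-1],[-0.54,-0.23,-0.48,0,0,0,-1],[-0.72,-0.3,-0.48,0,0,0,-1],[-0.9,-0.38,-0.48,0,0,0,-1],[-0.99,-0.41,-0.48,0,0,0,-1],[-0.99,-0.41,-0.48,0,0,0,-1]]]' --grip_force 10

```text
time_s: 1.1
ee_pos: [0.3677, 0.3556, 0.3229]
eef_rot: [-3.141, -0.0, 2.846]
force: [-0.9, 0.6, 0.5]
grip_width: 0.0175
grip_force: 0.0
```

play_rows --motion '[[[-0.18,-0.08,0,0,0,0,-1],[-0.36,-0.15,0,0,0,0,-1],[-0.54,-0.23,0,0,0,0,-1],[-0.72,-0.3,0,0,0,0,-1],[-0.9,-0.38,0,0,0,0,-1],[-0.99,-0.41,0,0,0,0,-1],[-0.99,-0.41,0,0,0,0,-1],[-0.99,-0.41,0,0,0,0,-1]]]'

```text
time_s: 1.9
ee_pos: [0.5728, 0.1888, 0.3229]
eef_rot: [-3.141, -0.001, 2.85]
force: [-1.1, 0.2, 0.9]
grip_width: 0.0005
grip_force: 0.0
```

```bash
python3 - <<'E'
from h import *
o=get_obs();print({k:o[k] for k in('time_s','ee_pos','eef_rot','force','qpos','grip_width')})
c=camera('wrist');np.savez('wrist.npz',**c);print(np.round(c['T_tool_cam'],3).tolist())
cv2.imwrite('pics/w1.png',c['frame'][...,::-1])
c=camera('scene');cv2.imwrite('pics/s1.png',cv2.resize(c['frame'][150:350,180:380,::-1],(600,600)))
E
```

```text
{'time_s': 1.9, 'ee_pos': array([0.57284041, 0.18883824, 0.32287328]), 'eef_rot': array([-3.14133936e+00, -9.69074681e-04,  2.84999108e+00]), 'force': array([-1.05044865,  0.15314102,  0.87855393]), 'qpos': array([ 2.57585432e-01,  3.70101984e-01,  1.15645530e+00,  2.90100500e-04,
        1.61599415e+00, -1.02159648e+00]), 'grip_width': 0.0005442010814610844}
[[0.0, 0.974, 0.227, 0.064], [1.0, -0.001, 0.001, 0.001], [0.001, 0.227, -0.974, -0.182], [0.0, 0.0, 0.0, 1.0]]
```

View pics/w1.png

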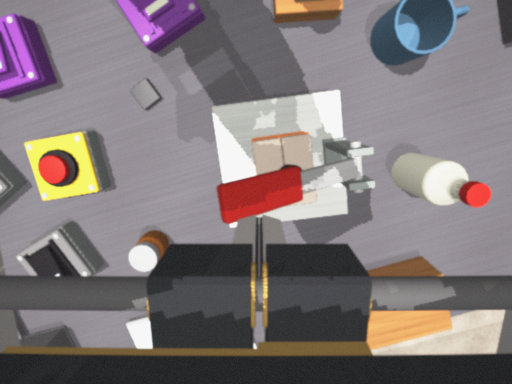

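View pics/s1.png

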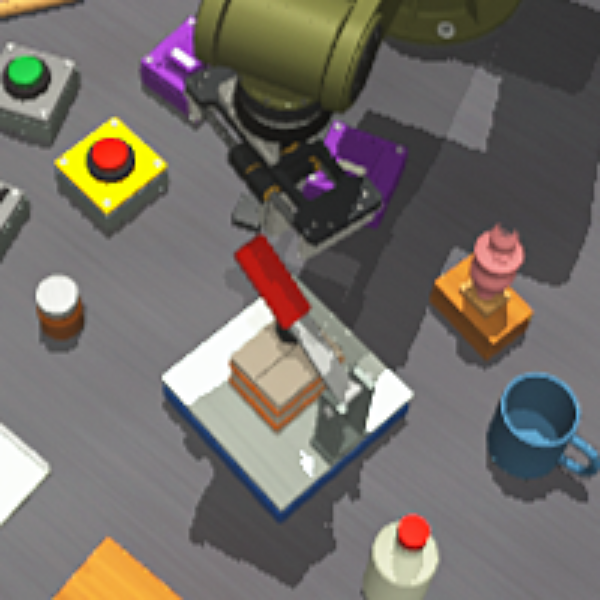

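Wrist view: handle at (262,193) and fingertips at (258,240), below it because of the viewing angle. The stop button is at (57,168) and part of the rocker at (55,255). I check this by depth before pushing.

```bash
python3 - <<'E'
from h import *
from scipy.spatial.transform import Rotation as Ro
c=dict(np.load('wrist.npz'));T=np.eye(4);T[:3,:3]=Ro.from_euler('xyz',[-3.14134,-.00097,2.84999]).as_matrix();T[:3,3]=[.57284,.18884,.32287]
c['T']=T@c['T_tool_cam'];W=pts(c)
h=cv2.cvtColor(c['frame'],cv2.COLOR_RGB2HSV).astype(int);red=((h[...,0]<8)|(h[...,0]>172))&(h[...,1]>170)&(h[...,2]>90)
m=red.copy();m[:,:200]=0;m[:,310:]=0;m[:150]=0;m[240:]=0
p=W[m];p=p[p[:,2]>.17];print('handle',p.mean(0).round(4),p.min(0).round(3),p.max(0).round(3))
v=np.linalg.svd(p-p.mean(0),full_matrices=False)[2];print(v.round(3).tolist())
m=red.copy();m[:,90:]=0;p=W[m];p=p[p[:,2]>.06];print('stop',p.mean(0).round(4))
m=abs(W[...,2]-.05)<.004;m[:,:205]=0;m[:,360:]=0;m[230:]=0;m[:85]=0
p=W[m];print('plate',cv2.minAreaRect((p[:,:2]*1000).astype(np.float32)))
E
```

```text
handle [0.5725 0.1916 0.2391] [0.553 0.156 0.21 ] [0.594 0.231 0.26 ]
[[0.131, 0.821, -0.556], [-0.99, 0.142, -0.022], [0.061, 0.553, 0.831]]
stop [ 0.4937 -0.0903  0.067 ]
plate ((579.693115234375, 222.41958618164062), (180.45037841796875, 180.53878784179688), 80.54415893554688)
```

play_rows --motion '[[[0,0,0.1,0,0,0,-1],[0,0,0.18,0,0,0,-1],[0,0,0.22,0,0,0,-1],[0,0,0.26,0,0,0,-1],[0,0,0.3,0,0,0,-1],[0,0,0.34,0,0,0,-1],[0,0,0.38,0,0,0,-1],[0,0,0.42,0,0,0,-1],[0,0,0.46,0,0,0,-1],[0,0,0.5,0,0,0,-1]]]'

```text
time_s: 3.0
ee_pos: [0.5734, 0.1879, 0.1976]
eef_rot: [-3.142, 0.0, 2.85]
force: [0.7, -1.3, 2.4]
grip_width: 0.0005
grip_force: 1.0
```

play_rows --motion '[[[0,0,0.015,0,0,0,-1],[0,0,0.03,0,0,0,-1],[0,0,0.04,0,0,0,-1],[0,0,0.045,0,0,0,-1],[0,0,0.045,0,0,0,-1]]]'

```text
time_s: 3.5
ee_pos: [0.5734, 0.188, 0.1871]
eef_rot: [3.141, 0.0, 2.85]
force: [-0.2, -0.6, -0.1]
grip_width: 0.0005
grip_force: 0.1
```

play_rows --motion '[[[0,0,0.006,0,0,0,-1],[0,0,0.012,0,0,0,-1],[0,0,0.012,0,0,0,-1]]]'

```text
time_s: 3.8
ee_pos: [0.5733, 0.188, 0.1839]
eef_rot: [-3.142, -0.0, 2.85]
force: [-0.0, -0.2, 1.0]
grip_width: 0.0006
grip_force: 0.3
```

play_rows --motion '[[[0,0,0.004,0,0,0,-1],[0,0,0.004,0,0,0,-1]]]'

```text
time_s: 4.0
ee_pos: [0.5733, 0.188, 0.183]
eef_rot: [-3.142, -0.0, 2.85]
force: [-0.1, -1.1, 0.6]
grip_width: 0.0003
grip_force: 0.5
```

play_rows --motion '[[[0,0,0.004,0,0,0,-1],[0,0,0.004,0,0,0,-1]]]'

```text
time_s: 4.2
ee_pos: [0.5733, 0.188, 0.182]
eef_rot: [-3.142, -0.0, 2.85]
force: [0.4, -0.0, 1.1]
grip_width: 0.0005
grip_force: 0.5
```

play_rows --motion '[[[0,0,0.004,0,0,0,-1],[0,0,0.004,0,0,0,-1]]]'

```text
time_s: 4.4
ee_pos: [0.5733, 0.188, 0.181]
eef_rot: [-3.142, -0.0, 2.85]
force: [0.4, -0.5, 1.6]
grip_width: 0.0002
grip_force: 0.5
```

```bash
python3 - <<'E'
from h import *
o=get_obs();print(o['ee_pos'],o['force'])
c=camera('scene');cv2.imwrite('pics/s2.png',cv2.resize(c['frame'][190:330,220:360,::-1],(600,600)))
E
```

```text
[0.5733081  0.1880035  0.18095703] [ 0.40631567 -0.4872025   1.5579025 ]
```

View pics/s2.png

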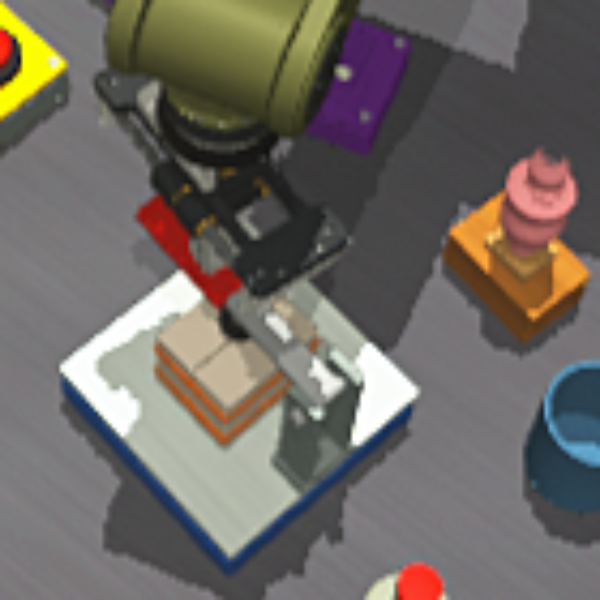

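The handle at (190,250) in the crop has come down, but there is no hard-stop force yet. I keep pressing in small steps.

play_rows --motion '[[[0,0,0.006,0,0,0,-1],[0,0,0.006,0,0,0,-1]]]'

```text
time_s: 4.65
ee_pos: [0.5733, 0.188, 0.1794]
eef_rot: [-3.141, -0.0, 2.85]
force: [-0.6, -1.3, 1.3]
grip_width: 0.0006
grip_force: 0.4
```

play_rows --motion '[[[0,0,0.006,0,0,0,-1],[0,0,0.006,0,0,0,-1]]]'

```text
time_s: 4.85
ee_pos: [0.5733, 0.188, 0.1779]
eef_rot: [-3.142, -0.0, 2.85]
force: [0.6, -0.8, 0.4]
grip_width: 0.0006
grip_force: 0.3
```

```bash
cat > hd.py <<'E'
from h import *
def hd():
  for n in('scene','side'):
    c=camera(n);W=pts(c);h=cv2.cvtColor(c['frame'],cv2.COLOR_RGB2HSV).astype(int)
    m=((h[...,0]<8)|(h[...,0]>172))&(h[...,1]>170)&(h[...,2]>70)&(abs(W[...,0]-.57)<.06)&(abs(W[...,1]-.18)<.09)&(W[...,2]>.12)
    p=W[m]
    if len(p)<20: print(n,len(p));continue
    v=np.linalg.svd(p-p.mean(0),full_matrices=False)[2][0]
    y=(p[:,1]);print(n,len(p),p.mean(0).round(4),v.round(3),p.min(0).round(3),p.max(0).round(3))
  return c
if __name__=='__main__':
  c=hd();cv2.imwrite('pics/side2.png',cv2.resize(c['frame'][150:290,140:280,::-1],(600,600)))
E
python3 hd.py
```

```text
scene 165 [0.5815 0.1707 0.1852] [0.264 0.902 0.34 ] [0.561 0.13  0.169] [0.626 0.24  0.309]
side 0
```

View pics/side2.png

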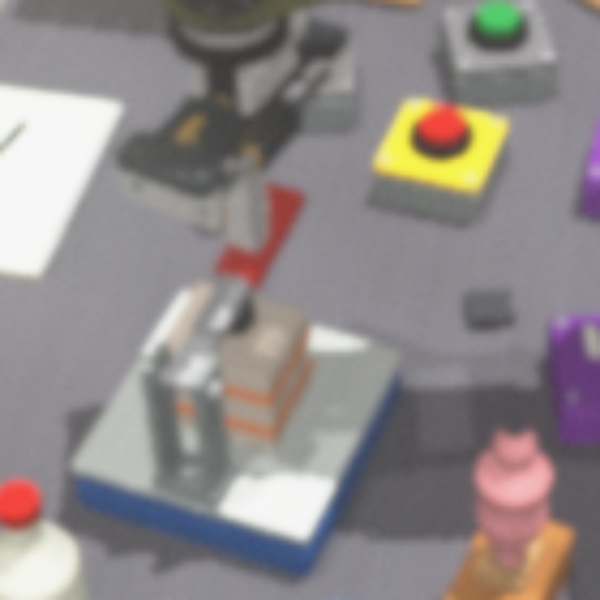

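The fingertips rest on the handle at (240,250) in the side crop. It still stands slightly high, so I continue.

play_rows --motion '[[[0,0,0.008,0,0,0,-1],[0,0,0.008,0,0,0,-1]]]'

```text
time_s: 5.15
ee_pos: [0.5733, 0.188, 0.1759]
eef_rot: [-3.141, -0.0, 2.85]
force: [-0.1, -0.8, 1.1]
grip_width: 0.0
grip_force: 0.2
```

play_rows --motion '[[[0,0,0.008,0,0,0,-1],[0,0,0.008,0,0,0,-1]]]'

```text
time_s: 5.35
ee_pos: [0.5733, 0.188, 0.1738]
eef_rot: [-3.141, -0.0, 2.85]
force: [-0.0, -0.2, -0.1]
grip_width: 0.0004
grip_force: 0.2
```

```bash
python3 - <<'E'
from h import *
print(get_obs()['force'])
c=camera('scene');W=pts(c);h=cv2.cvtColor(c['frame'],cv2.COLOR_RGB2HSV).astype(int)
m=((h[...,0]<8)|(h[...,0]>172))&(h[...,1]>150)&(abs(W[...,0]-.57)<.06)&(abs(W[...,1]-.18)<.09)&(W[...,2]>.12)
p=W[m]
for a in np.arange(.12,.26,.01):
    q=p[(p[:,1]>=a)&(p[:,1]<a+.01)]
    if len(q):print(a.round(2),len(q),np.median(q,0).round(4))
E
```

```text
[-0.01334865 -0.19719515 -0.06288904]
0.12 1 [0.5776 0.1287 0.1794]
0.13 21 [0.5741 0.1349 0.1792]
0.14 25 [0.5757 0.1444 0.179 ]
0.15 23 [0.5778 0.1548 0.178 ]
0.16 20 [0.5814 0.1643 0.1755]
0.17 17 [0.5857 0.1743 0.1772]
0.18 14 [0.5884 0.1851 0.1758]
0.19 19 [0.586  0.1962 0.1749]
0.2 29 [0.5851 0.2041 0.1722]
0.21 1 [0.5744 0.2101 0.1714]
0.23 1 [0.6176 0.2346 0.284 ]
0.24 2 [0.6269 0.2422 0.3084]
```

```bash
python3 - <<'E'
from h import *
from scipy.spatial.transform import Rotation as Ro
o=get_obs();c=camera('wrist');T=np.eye(4);T[:3,:3]=Ro.from_euler('xyz',o['eef_rot']).as_matrix();T[:3,3]=o['ee_pos']
c['T']=T@c['T_tool_cam'];W=pts(c)
h=cv2.cvtColor(c['frame'],cv2.COLOR_RGB2HSV).astype(int)
m=((h[...,0]<8)|(h[...,0]>172))&(h[...,1]>150)&(abs(W[...,0]-.57)<.06)&(abs(W[...,1]-.18)<.09)&(W[...,2]>.12)
p=W[m]
for a in np.arange(.12,.26,.01):
    q=p[(p[:,1]>=a)&(p[:,1]<a+.01)]
    if len(q):print(a.round(2),len(q),np.median(q,0).round(4),q[:,0].min().round(3),q[:,0].max().round(3))
cv2.imwrite('pics/w3.png',c['frame'][...,::-1])
# fingers: points near TCP axis
d=np.hypot(W[...,0]-T[0,3],W[...,1]-T[1,3]);m2=(d<.03)&~m;print(np.percentile(W[m2][:,2],[0,1,5,20,50]).round(3))
E
```

```text
0.13 378 [0.5584 0.1366 0.1806] 0.548 0.57
0.14 598 [0.5581 0.1451 0.1798] 0.549 0.571
0.15 642 [0.5605 0.1551 0.1789] 0.55 0.574
0.16 677 [0.5632 0.1651 0.1779] 0.552 0.577
0.17 476 [0.5611 0.1739 0.177 ] 0.535 0.577
0.18 271 [0.5593 0.1848 0.1756] 0.555 0.57
0.19 348 [0.5624 0.1945 0.1748] 0.557 0.571
0.2 705 [0.5708 0.2058 0.1739] 0.559 0.591
0.21 234 [0.5682 0.2116 0.1728] 0.56 0.589
[0.048 0.05  0.127 0.292 0.298]
```

View pics/w3.png

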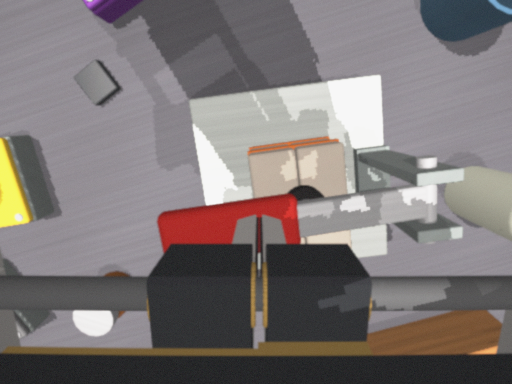

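The handle slopes 0.1 rad at this point and its top is at z 0.175, so about 10 mm of travel remains. The wrist view shows the fingertips on it at (258,220). I continue down.

play_rows --motion '[[[0,0,0.008,0,0,0,-1],[0,0,0.016,0,0,0,-1],[0,0,0.016,0,0,0,-1]]]'

```text
time_s: 5.75
ee_pos: [0.5733, 0.188, 0.1697]
eef_rot: [-3.141, -0.0, 2.85]
force: [-0.3, 0.4, -0.6]
grip_width: 0.0001
grip_force: 0.0
```

```bash
cat > wh.py <<'E'
from h import *
from scipy.spatial.transform import Rotation as Ro
o=get_obs();c=camera('wrist');T=np.eye(4);T[:3,:3]=Ro.from_euler('xyz',o['eef_rot']).as_matrix();T[:3,3]=o['ee_pos']
c['T']=T@c['T_tool_cam'];W=pts(c)
h=cv2.cvtColor(c['frame'],cv2.COLOR_RGB2HSV).astype(int)
m=((h[...,0]<8)|(h[...,0]>172))&(h[...,1]>150)&(abs(W[...,0]-.57)<.06)&(abs(W[...,1]-.18)<.09)&(W[...,2]>.12)
p=W[m]
print(o['ee_pos'].round(4),o['force'].round(1),o['time_s'])
for a in (.13,.15,.17,.19,.2,.21):
    q=p[(p[:,1]>=a)&(p[:,1]<a+.01)]
    if len(q):print(a,len(q),np.median(q,0).round(4))
E
python3 wh.py
```

```text
[0.5733 0.188  0.1697] [-0.3  0.4 -0.6] 5.75
0.13 408 [0.5585 0.1365 0.1746]
0.15 641 [0.5609 0.155  0.1735]
0.17 476 [0.5611 0.1739 0.1724]
0.19 355 [0.5624 0.1944 0.171 ]
0.2 705 [0.5708 0.2058 0.1704]
0.21 211 [0.5673 0.2115 0.1695]
```

play_rows --motion '[[[0,0,0.008,0,0,0,-1],[0,0,0.016,0,0,0,-1],[0,0,0.016,0,0,0,-1]]]'

```text
time_s: 6.1
ee_pos: [0.5733, 0.188, 0.1657]
eef_rot: [-3.141, -0.0, 2.85]
force: [-0.1, 0.3, -0.1]
grip_width: 0.0006
grip_force: 0.0
```

play_rows --motion '[[[0,0,0.006,0,0,0,-1],[0,0,0.006,0,0,0,-1]]]'

```text
time_s: 6.3
ee_pos: [0.5733, 0.188, 0.1644]
eef_rot: [-3.142, -0.0, 2.85]
force: [-0.2, -0.8, 0.2]
grip_width: 0.0002
grip_force: 0.0
```

```bash
python3 wh.py
```

```text
[0.5733 0.188  0.1644] [-0.2 -0.8  0.2] 6.3
0.13 426 [0.5591 0.1362 0.1668]
0.15 635 [0.561  0.1551 0.1668]
0.17 465 [0.5612 0.174  0.1664]
0.19 354 [0.5624 0.1943 0.1661]
0.2 697 [0.5705 0.2058 0.1661]
0.21 187 [0.5668 0.2115 0.1653]
```

play_rows --motion '[[[0,0,0.004,0,0,0,-1],[0,0,0.008,0,0,0,-1],[0,0,0.008,0,0,0,-1]]]'

```text
time_s: 6.65
ee_pos: [0.5733, 0.188, 0.1631]
eef_rot: [3.141, 0.0, 2.85]
force: [-2.5, -1.5, 5.6]
grip_width: 0.0005
grip_force: 2.9
```

play_rows --motion '[[[0,0,0.004,0,0,0,-1],[0,0,0.004,0,0,0,-1]]]'

```text
time_s: 6.85
ee_pos: [0.5734, 0.188, 0.163]
eef_rot: [3.141, 0.001, 2.85]
force: [-6.3, -1.9, 12.5]
grip_width: 0.0005
grip_force: 6.5
```

```bash
python3 wh.py
```

```text
[0.5734 0.188  0.163 ] [-6.3 -1.9 12.5] 6.85
0.13 429 [0.5591 0.1361 0.1651]
0.15 640 [0.5612 0.1551 0.1652]
0.17 477 [0.5612 0.1739 0.165 ]
0.19 351 [0.5624 0.1943 0.1649]
0.2 700 [0.5705 0.2058 0.165 ]
0.21 182 [0.5667 0.2114 0.1644]
```

Hard stop reached: the handle is level at z 0.165 with 12 N. I lift straight up and move over to the rocker.

play_rows --motion '[[[0,0,-0.06,0,0,0,-1],[0,0,-0.16,0,0,0,-1],[0,0,-0.26,0,0,0,-1],[-0.09,-0.16,-0.26,0,0,0,-1],[-0.18,-0.32,-0.26,0,0,0,-1],[-0.27,-0.48,-0.26,0,0,0,-1],[-0.36,-0.64,-0.26,0,0,0,-1],[-0.36,-0.64,-0.26,0,0,0,-1]]]'

```text
time_s: 7.7
ee_pos: [0.614, 0.0041, 0.2261]
eef_rot: [-3.141, -0.0, 2.845]
force: [-0.6, 0.7, 0.1]
grip_width: 0.0003
grip_force: 0.0
```

play_rows --motion '[[[-0.09,-0.16,0,0,0,0,-1],[-0.18,-0.32,0,0,0,0,-1],[-0.27,-0.48,0,0,0,0,-1],[-0.356,-0.636,0,0,0,0,-1],[-0.356,-0.636,0.1,0,0,0,-1],[-0.356,-0.636,0.2,0,0,0,-1],[-0.356,-0.636,0.3,0,0,0,-1],[-0.356,-0.636,0.3,0,0,0,-1]]]'

```text
time_s: 8.5
ee_pos: [0.6517, -0.168, 0.1478]
eef_rot: [3.141, -0.006, 2.85]
force: [0.4, -0.0, -1.0]
grip_width: 0.0004
grip_force: 0.0
```

```bash
cat > wr.py <<'E'
from h import *
from scipy.spatial.transform import Rotation as Ro
o=get_obs();c=camera('wrist');T=np.eye(4);T[:3,:3]=Ro.from_euler('xyz',o['eef_rot']).as_matrix();T[:3,3]=o['ee_pos']
c['T']=T@c['T_tool_cam'];W=pts(c)
print(o['ee_pos'].round(4),o['force'].round(1),o['time_s'])
h=cv2.cvtColor(c['frame'],cv2.COLOR_RGB2HSV).astype(int);z=W[...,2]
near=(np.hypot(W[...,0]-.634,W[...,1]+.172)<.045)
b=near&(z>.047)&(z<.08)&(h[...,2]<80); w=near&(z>.05)&(z<.075)&(h[...,2]>170)&(h[...,1]<60)
u=np.array([.975,.222])
for n,m in(('black',b),('white',w)):
    p=W[m]
    if len(p)<5: print(n,len(p));continue
    s=(p[:,:2]-[.634,-.172])@u
    print(n,len(p),p.mean(0).round(4))
    for a in np.arange(-.035,.036,.01):
        q=p[(s>=a)&(s<a+.01)]
        if len(q)>3: print('  s',a.round(3),len(q),np.median(q,0).round(4))
import sys
if len(sys.argv)>1: cv2.imwrite(sys.argv[1],c['frame'][...,::-1])
E
python3 wr.py pics/w4.png; python3 - <<'E'
from hd import *
hd()
E
```

```text
[ 0.6517 -0.168   0.1478] [ 0.4 -0.  -1. ] 8.5
black 2881 [ 0.6306 -0.1752  0.0548]
  s -0.035 381 [ 0.6072 -0.1791  0.0529]
  s -0.025 608 [ 0.6148 -0.1795  0.0549]
  s -0.015 522 [ 0.6249 -0.1802  0.0568]
  s -0.005 459 [ 0.6349 -0.1801  0.0588]
  s 0.005 359 [ 0.6444 -0.1801  0.0604]
  s 0.015 234 [ 0.6539 -0.1528  0.0492]
  s 0.025 299 [ 0.6608 -0.1665  0.0638]
  s 0.035 11 [ 0.6634 -0.1398  0.0483]
white 399 [ 0.6523 -0.1684  0.064 ]
  s 0.005 52 [ 0.6481 -0.1688  0.0631]
  s 0.015 347 [ 0.6529 -0.1681  0.0641]
scene 293 [0.5723 0.17   0.1642] [0.172 0.985 0.   ] [0.55  0.126 0.155] [0.595 0.211 0.171]
side 158 [0.5659 0.1703 0.1662] [-0.11  -0.994 -0.008] [0.547 0.133 0.16 ] [0.582 0.21  0.172]
```

View pics/w4.png

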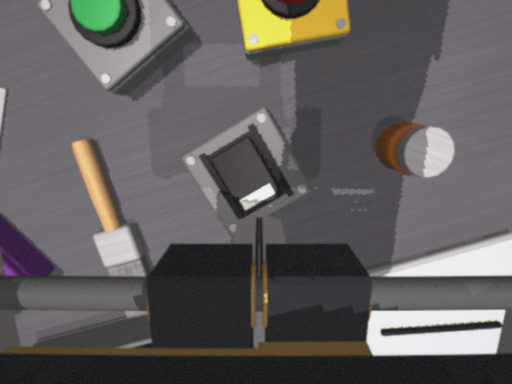

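Clamp verified level. The wrist view shows the white bar at (258,195), which depth puts at (0.652,-0.168), under the TCP. I press slightly outboard of it.

play_rows --motion '[[[-0.022,0.01,0.1,0,0,0,-1],[-0.022,0.01,0.19,0,0,0,-1],[-0.022,0.01,0.23,0,0,0,-1],[-0.022,0.01,0.25,0,0,0,-1],[-0.022,0.01,0.27,0,0,0,-1],[-0.022,0.01,0.29,0,0,0,-1],[-0.022,0.01,0.31,0,0,0,-1],[-0.022,0.01,0.31,0,0,0,-1]]]'

```text
time_s: 9.45
ee_pos: [0.6588, -0.1681, 0.0736]
eef_rot: [3.142, -0.001, 2.85]
force: [-0.4, 0.4, -0.3]
grip_width: 0.0002
grip_force: 0.0
```

play_rows --motion '[[[0,0,0.008,0,0,0,-1],[0,0,0.016,0,0,0,-1],[0,0,0.016,0,0,0,-1]]]'

```text
time_s: 9.75
ee_pos: [0.6589, -0.1682, 0.0699]
eef_rot: [-3.142, -0.0, 2.85]
force: [0.6, -0.9, -0.2]
grip_width: 0.0002
grip_force: 0.0
```

```bash
python3 wr.py
```

```text
[ 0.6589 -0.1682  0.0699] [ 0.6 -0.9 -0.2] 9.75
black 3423 [ 0.6339 -0.1739  0.0539]
  s -0.035 399 [ 0.6089 -0.1917  0.0528]
  s -0.025 543 [ 0.6162 -0.1912  0.0539]
  s -0.015 497 [ 0.6254 -0.1895  0.0494]
  s -0.005 479 [ 0.6346 -0.1843  0.0491]
  s 0.005 729 [ 0.644  -0.1605  0.0608]
  s 0.015 473 [ 0.6525 -0.1525  0.0573]
  s 0.025 281 [ 0.658  -0.1481  0.0487]
  s 0.035 20 [ 0.6633 -0.1402  0.0486]
white 461 [ 0.6506 -0.1658  0.0638]
  s 0.005 72 [ 0.6478 -0.1678  0.0631]
  s 0.015 389 [ 0.6513 -0.1634  0.0639]
```

play_rows --motion '[[[0,0,0.012,0,0,0,-1],[0,0,0.024,0,0,0,-1],[0,0,0.034,0,0,0,-1],[0,0,0.042,0,0,0,-1],[0,0,0.05,0,0,0,-1],[0,0,0.05,0,0,0,-1]]]'

```text
time_s: 10.4
ee_pos: [0.6589, -0.1682, 0.0573]
eef_rot: [-3.142, -0.0, 2.85]
force: [-0.3, 0.1, 0.1]
grip_width: 0.0004
grip_force: 0.1
```

play_rows --motion '[[[0,0,0.006,0,0,0,-1],[0,0,0.006,0,0,0,-1]]]'

```text
time_s: 10.6
ee_pos: [0.659, -0.1682, 0.0561]
eef_rot: [3.142, 0.0, 2.85]
force: [0.6, 1.0, 1.8]
grip_width: 0.0005
grip_force: 0.7
```

play_rows --motion '[[[0,0,0.004,0,0,0,-1],[0,0,0.004,0,0,0,-1]]]'

```text
time_s: 10.8
ee_pos: [0.659, -0.1682, 0.0551]
eef_rot: [-3.142, 0.0, 2.85]
force: [1.2, 1.2, 2.8]
grip_width: 0.0007
grip_force: 1.2
```

```bash
python3 wr.py
```

```text
[ 0.659  -0.1682  0.0551] [1.2 1.2 2.8] 10.8
black 7398 [ 0.6298 -0.1733  0.0573]
  s -0.035 771 [ 0.6078 -0.1823  0.0616]
  s -0.025 1468 [ 0.6147 -0.1774  0.0613]
  s -0.015 1481 [ 0.6242 -0.1741  0.0602]
  s -0.005 1437 [ 0.634  -0.1723  0.0591]
  s 0.005 1391 [ 0.6437 -0.1699  0.0581]
  s 0.015 574 [ 0.6525 -0.1639  0.0495]
  s 0.025 248 [ 0.6577 -0.1434  0.0487]
  s 0.035 24 [ 0.6633 -0.1404  0.0483]
white 237 [ 0.6512 -0.1623  0.0582]
  s 0.015 235 [ 0.6509 -0.1595  0.0582]
```

Tipping: the slope is now about -0.1 and needs to reach -0.2.

play_rows --motion '[[[0,0,0.005,0,0,0,-1],[0,0,0.01,0,0,0,-1],[0,0,0.01,0,0,0,-1]]]'

```text
time_s: 11.15
ee_pos: [0.6592, -0.1682, 0.053]
eef_rot: [3.142, 0.001, 2.85]
force: [-0.0, 1.0, 5.6]
grip_width: 0.0008
grip_force: 2.9
```

play_rows --motion '[[[0,0,0.004,0,0,0,-1],[0,0,0.004,0,0,0,-1]]]'

```text
time_s: 11.35
ee_pos: [0.6593, -0.1683, 0.0528]
eef_rot: [-3.142, 0.001, 2.85]
force: [-1.7, 1.7, 9.8]
grip_width: 0.0007
grip_force: 5.4
```

```bash
python3 wr.py
```

```text
[ 0.6593 -0.1683  0.0528] [-1.7  1.7  9.8] 11.35
black 7449 [ 0.6298 -0.1732  0.058 ]
  s -0.035 751 [ 0.6079 -0.1819  0.0643]
  s -0.025 1487 [ 0.6147 -0.1776  0.0634]
  s -0.015 1508 [ 0.6241 -0.174   0.0613]
  s -0.005 1467 [ 0.634  -0.1721  0.0592]
  s 0.005 1377 [ 0.6437 -0.17    0.0571]
  s 0.015 592 [ 0.6526 -0.1639  0.0496]
  s 0.025 239 [ 0.6576 -0.1433  0.0487]
  s 0.035 24 [ 0.6634 -0.1402  0.0483]
white 231 [ 0.6514 -0.1622  0.0563]
  s 0.015 229 [ 0.6511 -0.1595  0.0565]
```

play_rows --motion '[[[0,0,0.004,0,0,0,-1],[0,0,0.004,0,0,0,-1],[0,0,-0.08,0,0,0,-1],[0,0,-0.2,0,0,0,-1],[0,0,-0.3,0,0,0,-1],[0.16,-0.125,-0.3,0,0,0,-1],[0.32,-0.25,-0.3,0,0,0,-1],[0.48,-0.37,-0.3,0,0,0,-1],[0.637,-0.493,-0.3,0,0,0,-1],[0.637,-0.493,-0.3,0,0,0,-1]]]'

```text
time_s: 12.4
ee_pos: [0.4667, -0.2416, 0.1262]
eef_rot: [-3.141, -0.003, 2.847]
force: [0.4, 0.3, 0.3]
grip_width: 0.0007
grip_force: 0.0
```

play_rows --motion '[[[0,0,0,0,0,0,-1]]]'

```text
time_s: 12.5
ee_pos: [0.4705, -0.2409, 0.1268]
eef_rot: [-3.142, 0.0, 2.848]
force: [-0.1, -0.2, 0.2]
grip_width: 0.0002
grip_force: 0.0
```

```bash
cat > wg.py <<'E'
from h import *
from scipy.spatial.transform import Rotation as Ro
o=get_obs();c=camera('wrist');T=np.eye(4);T[:3,:3]=Ro.from_euler('xyz',o['eef_rot']).as_matrix();T[:3,3]=o['ee_pos']
c['T']=T@c['T_tool_cam'];W=pts(c)
print(o['ee_pos'].round(4),o['force'].round(1),o['time_s'])
h=cv2.cvtColor(c['frame'],cv2.COLOR_RGB2HSV).astype(int)
m=(h[...,0]>45)&(h[...,0]<85)&(h[...,1]>120)&(abs(W[...,0]-.47)<.04)&(abs(W[...,1]+.24)<.04)
p=W[m];t=p[p[:,2]>np.percentile(p[:,2],70)-.002]
print(len(p),'top',np.median(t[:,2]).round(4),'c',t.mean(0).round(4),t.min(0).round(4),t.max(0).round(4))
c=camera('scene');W=pts(c);h=cv2.cvtColor(c['frame'],cv2.COLOR_RGB2HSV).astype(int)
near=np.hypot(W[...,0]-.634,W[...,1]+.172)<.045;z=W[...,2]
w=near&(z>.05)&(h[...,2]>170)&(h[...,1]<60);print('white',w.sum(),np.nanmean(W[w],0).round(4))
b=near&(z>.05)&(z<.08)&(h[...,2]<80);p=W[b];print('paddle slope',np.polyfit((p[:,:2]-[.634,-.172])@[.975,.222],p[:,2],1).round(3))
from hd import hd; hd()
E
python3 wg.py
```

```text
[ 0.4705 -0.2409  0.1268] [-0.1 -0.2  0.2] 12.5
1581 top 0.0673 c [ 0.468  -0.2426  0.0674] [ 0.4519 -0.2626  0.0657] [ 0.4862 -0.2243  0.13  ]
white 32 [ 0.6539 -0.1702  0.0563]
paddle slope [-0.16   0.058]
scene 291 [0.5723 0.17   0.1642] [0.174 0.985 0.005] [0.55  0.127 0.155] [0.593 0.211 0.171]
side 146 [0.566  0.1722 0.1661] [-0.094 -0.995 -0.016] [0.548 0.138 0.161] [0.581 0.21  0.172]
```

Button top measured at about (0.472,-0.243,0.067) under the TCP. Clamp and rocker hold.

play_rows --motion '[[[0,0.006,0.1,0,0,0,-1],[0,0.006,0.16,0,0,0,-1],[0,0.006,0.2,0,0,0,-1],[0,0.006,0.22,0,0,0,-1],[0,0.006,0.235,0,0,0,-1],[0,0.006,0.25,0,0,0,-1],[0,0.006,0.26,0,0,0,-1],[0,0.006,0.265,0,0,0,-1],[0,0.006,0.27,0,0,0,-1],[0,0.006,0.27,0,0,0,-1]]]'

```text
time_s: 13.7
ee_pos: [0.4718, -0.2391, 0.0594]
eef_rot: [-3.142, 0.001, 2.85]
force: [1.8, 1.0, 4.4]
grip_width: 0.0005
grip_force: 2.1
```

play_rows --motion '[[[0,0,0.005,0,0,0,-1],[0,0,0.005,0,0,0,-1]]]'

```text
time_s: 13.9
ee_pos: [0.4718, -0.2391, 0.0582]
eef_rot: [-3.142, 0.001, 2.85]
force: [2.7, 2.6, 5.7]
grip_width: 0.0
grip_force: 2.6
```

play_rows --motion '[[[0,0,0.005,0,0,0,-1],[0,0,0.005,0,0,0,-1]]]'

```text
time_s: 14.1
ee_pos: [0.4719, -0.2391, 0.0579]
eef_rot: [-3.141, 0.001, 2.85]
force: [-1.4, 3.5, 18.9]
grip_width: 0.0004
grip_force: 8.8
```

```bash
python3 wg.py|head -2
```

```text
[ 0.4719 -0.2391  0.0579] [-1.4  3.5 18.9] 14.1
1235 top 0.06 c [ 0.4616 -0.2454  0.06  ] [ 0.4519 -0.2628  0.0584] [ 0.4762 -0.2241  0.0621]
```

Fully in: 7 mm of travel and 19 N against the stop. Release, then verify.

play_rows --motion '[[[0,0,-0.04,0,0,0,-1],[0,0,-0.12,0,0,0,-1],[0,0,-0.25,0,0,0,-1],[0,0,-0.4,0,0,0,-1],[0,0,-0.5,0,0,0,-1],[0,0,-0.5,0,0,0,-1],[0,0,-0.5,0,0,0,-1]]]'

```text
time_s: 15.0
ee_pos: [0.4711, -0.239, 0.1811]
eef_rot: [-3.142, -0.001, 2.85]
force: [-0.4, -0.1, -1.4]
grip_width: 0.0004
grip_force: 0.0
```

```bash
python3 wg.py; python3 m.py >/dev/null; python3 - <<'E'
from h import *
for n in('scene',):
    c=camera(n);cv2.imwrite('pics/fin.png',cv2.resize(c['frame'][100:350,120:400,::-1],(784,600*7//6*1)[:1]+(600,)))
E
```

```text
[ 0.4711 -0.239   0.1811] [-0.4 -0.1 -1.4] 15.0
1290 top 0.0673 c [ 0.471  -0.2434  0.0673] [ 0.4523 -0.2626  0.0656] [ 0.4905 -0.2241  0.0697]
white 33 [ 0.6521 -0.1706  0.0542]
paddle slope [-0.16   0.058]
scene 292 [0.5724 0.17   0.1645] [ 0.169  0.986 -0.017] [0.552 0.128 0.158] [0.594 0.211 0.171]
side 146 [0.5658 0.1721 0.1662] [-0.097 -0.995 -0.008] [0.549 0.139 0.163] [0.582 0.209 0.172]
```

View pics/fin.png

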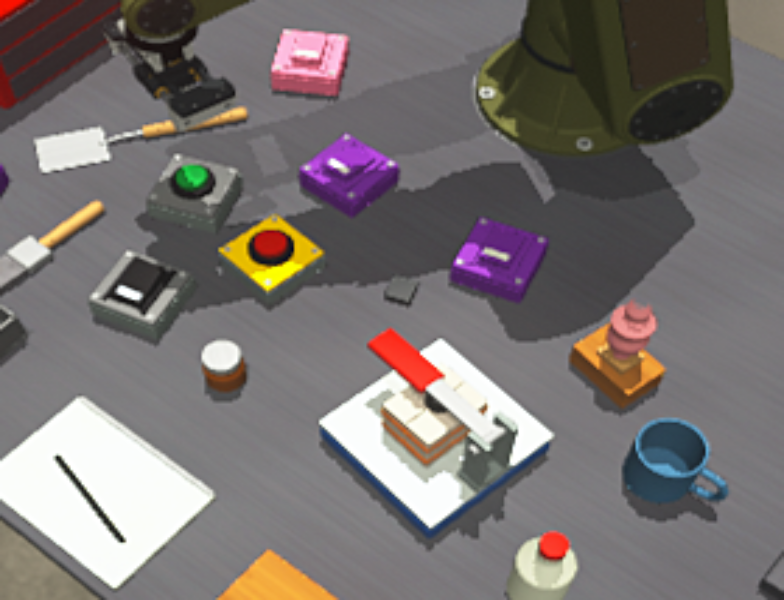

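The picture shows the clamp down on the mould at (430,395), the rocker's white end down at (128,293) and the green button back up at (192,178). Nothing else has moved.

```bash
python3 -c "
from station import workorder
print(workorder.hand_in())"
```

```text
the job is handed in; nothing more can be done
None
```

I pushed the clamp fully down, switched the rocker fully on, then pressed the green start button to its stop and let it come back up. The job was handed in at about 15 s on the robot's clock; no verdict came back.

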